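# Stow the adjustable wrench in the sliding-cover tool case

## Task

Put the adjustable wrench away in the plywood tool case: first, with the case still shut, take the glass cup off its cover and stand it gently upright in the middle of the turntable's free place; then slide the cover fully back, lay the adjustable wrench flat and lengthwise on the rubber liner of the empty compartment without dropping it, and slide the cover fully shut. Leave the hex key set where it is in the other compartment, keep the cup upright, and do not disturb the other spanner or anything else lying around.

Things in the scene. Friction and masses are not known exactly. Their poses are not given: they have to be found in the camera images.
- case: Fixed plywood tool case, 220 (x) x 190 (y), walls 6 thick, yaw up to 0.25. Origin: centre of its underside, 3 above the table. Heights from its underside: inner floor 6, side walls 54, near end wall (-x) 51, far end wall 42, cover's underside 44, its top 50. A low divider (6 thick, top at 20) along x at y = 0 makes two compartments, each 208 (x) x 86 (y), centred at y = +46 and -46.
- cover (a joint): Travel (m) of the case's flat sliding cover: 0 fully shut, 0.21 fully back (end stops at both). It slides along the case's +x, away from the robot, and then projects past the far end of the case, 44 above its underside, with the case quite uncovered. Friction about 1.5 N, plus damping of 6 N per m/s; it stays where it is left. At the start it stands 0 to 30 mm open.
- cover_grip (a point): Top centre of the cover's wooden grip block, which moves with the cover: block 16 long (case x) x 44 wide (case y) x 24 high, standing on the cover's top, so this point is 74 above the case's underside; at case x = -85, y = 0 when shut.
- liner: Thin grey rubber liner, 196 (x) x 80 (y) x 2 mm thick, fixed on the floor of the empty compartment, in its middle; which of the two compartments varies. Origin: centre of its underside, 9 above the table; axes as the case's. The wrench laid on it has its own origin 2 mm above this one.
- hexset: Blue hex key set in a fold-out holder, 110 x 36 x 30 high, one key folded out to 20 mm past its end, lying in the other compartment. Origin: centre of its underside. To be left there.
- wrench: Stainless steel adjustable wrench lying flat on the cork pad, 180 long (its x). Plain handle 24 wide x 14 thick from x = -90 to +43; head 46 wide x 16 thick from x = +43 to +90 with the jaws at +x, one movable. Origin: middle of its length at its underside (6 above the table at the start), z up; centre of mass about 13 mm from the origin towards the head; about 0.3 kg.
- spanner: Plain steel spanner (fixed open jaw at one end, ring at the other), 170 long, slimmer than the wrench, lying beside it on the pad, about 90 mm away; which of the two lies on which side varies. Must be left. Origin: middle of its underside.
- pad: Cork pad, 200 (x) x 170 (y) x 3 mm thick, fixed on the mat, on the robot's right, turned up to 0.6 rad; the two wrenches lie on it along its x. Origin: centre of its underside.
- cup: Glass cup, outer diameter 60 at the rim, 85 high, about 0.16 kg, standing upright on the cover of the case. Origin: centre of its underside, 53 above the table at the start, z up.
- free_spot (a point): Centre of the free place on the turntable, on the top face of its disc, 29 above the table; it is 75 mm from the turntable's axis and turns with it.
- turntable: White plastic lazy Susan on the mat, on the robot's left; its base is fixed and the disc (diameter 240, top 26 above this origin) turns against a light friction and stays where it is left. Origin: on the axis, underside. Three clear tubs (62 x 70 x 32 high, with cam locks, dowels and screws) are fixed to the disc, and a post (diameter 24, 45 high) stands at its centre; the fourth quarter is free.
- glue: Plastic glue bottle, diameter 56, 190 high, standing beyond the turntable; a tall obstacle. Origin: centre of its underside.
- wax: Can, diameter 68, 100 high, standing beyond the pad. Origin: centre of its underside.
- tub: White plastic cup, diameter 56, 45 high, near the robot, left of the case. Origin: centre of its underside.
- carton: Small carton, 70 x 55 x 40 high, near the robot, right of the case. Origin: centre of its underside.
- driver: Screwdriver about 200 long, under 35 high, lying across beyond the far end of the case; the cover passes over it when slid back. Origin: about the middle of its length, at its underside.
Not all that is in view belongs to the job. What is shaped like the wrench but pink is not meant. What is shaped like the cup but pink is not meant.

How it is judged:
On the way, in this order (a step that is already met when the one before it is completed fails the run):
1. the cup stands released on the turntable's free place, the case still shut (cover less than 50 mm open) (horizontal distance between cup and free_spot below 0.03 m and z of cup in the frame of free_spot between -0.006 and 0.006 m and angle between cup's own z axis and vertical below 0.1 rad and contact force between the fingers and cup below 0.05 N and value of joint cover below 0.05 m), for 0.2 s.
2. the cover is slid back (at least 190 of 210 mm) (value of joint cover above 0.19 m), for 0.1 s.
3. the wrench lies released, flat and lengthwise on the liner while the case is open (x of wrench in the frame of liner between -0.02 and 0.02 m and y of wrench in the frame of liner between -0.03 and 0.03 m and z of wrench in the frame of liner between -0.005 and 0.009 m and angle between the x axis of wrench and the x axis of liner, either way round below 0.25 rad and angle between wrench's own z axis and vertical below 0.15 rad and contact force between the fingers and wrench below 0.05 N and value of joint cover above 0.17 m), for 0.2 s.
At the end, for the whole second after the job is handed in: Cover within 5 mm of shut; wrench released, still, flat on the liner, within 20 mm (lengthwise) and 30 mm (across) of its centre, lengthwise to 0.25 rad; cup released, still, upright, within 30 mm of the free place's centre; hex key set within 30 mm of its start (horizontal distance between cup and free_spot below 0.03 m and z of cup in the frame of free_spot between -0.006 and 0.006 m and angle between cup's own z axis and vertical below 0.1 rad and contact force between the fingers and cup below 0.05 N and x of wrench in the frame of liner between -0.02 and 0.02 m and y of wrench in the frame of liner between -0.03 and 0.03 m and z of wrench in the frame of liner between -0.005 and 0.009 m and angle between the x axis of wrench and the x axis of liner, either way round below 0.25 rad and angle between wrench's own z axis and vertical below 0.15 rad and contact force between the fingers and wrench below 0.05 N and value of joint cover below 0.005 m and distance of hexset from where it was at the start of the episode below 0.03 m and linear speed of each of cup, wrench below 0.02 m/s); the robot touches nothing.
It fails at once if the cup tips by more than 0.5 rad (angle between cup's own z axis and vertical above 0.5 rad).
It fails at once if the cup is dropped (faster than 0.6 m/s while the fingers do not touch it) (linear speed of cup above 0.6 m/s and contact force between the fingers and cup below 0.01 N).
It fails at once if the wrench is dropped (faster than 0.7 m/s while the fingers do not touch it) (linear speed of wrench above 0.7 m/s and contact force between the fingers and wrench below 0.01 N).
It fails at once if the spanner or the hex key set is moved by more than 30 mm (distance of any of spanner, hexset from where it was at the start of the episode above 0.03 m).
It fails at once if the glue bottle, can, plastic cup, carton or screwdriver is moved by more than 30 mm (distance of any of glue, wax, tub, carton, driver from where it was at the start of the episode above 0.03 m).
It also fails if it takes over 72 s, if anything falls off the work surface, if the arm or the gripper's body presses on something with over 40 N, if the wrist force passes 120 N, or if a joint passes its speed limit or range.

## Robot

A 7-joint arm with a two-finger parallel gripper is mounted at the origin on the work surface. World frame = base frame: x ahead of the robot, y to its left, z up, the work surface at z = 0. Lengths are in m, angles in rad, forces in N, time in s.
With the tool pointing down it reaches from about 0.35 to 0.9 m from the base axis. Payload 8.1 kg.
Tool frame: the origin (TCP) lies midway between the tips of the shut fingers; the grasp point (between the pads) lies 19 mm behind it (manip.grasp_offset is the x of the grasp point in the tool frame, in m); x points along the fingers, y is the direction in which the jaws open and shut, and the axes are right-handed (so a half turn about x gives the same grasp; the last joint's range is limited). The gripper opens to 92 mm and grips with 3 to 60 N. Pads are 19 mm wide; open, the fingers measure 130 mm over their backs; the gripper's body (75 mm by 190 mm) begins 47 mm behind the grasp point.
Start: joints at [1.236, 0.434, 0.025, 1.573, -0.012, 1.134, -0.075], TCP at [0.144, -0.608, 0.227] pointing down, gripper open.
Joint ranges: [-2.62, 2.62], [-0.44, 2.09], [-1.27, 1.32], [0.08, 2.57], [-1.32, 4.46], [0.12, 2], [-2.74, 2.74]. Speed limits (rad/s): [2.22, 2.22, 3.01, 3.01, 3.14, 3.14, 3.14].

## Interface

Orientations are given as a rotation vector (axis times angle).
In Python, from cell import manip, eyes, spotter gives the robot as it stands. The module is installed in compiled form; this text tells all that it offers.
- The arm moves only by the tool carry_out, never from a script. Its argument "targets" is one flat list of numbers, 5 for each row, row after row: the finger opening in mm, from 0 to 91.8, then the shift along the world's x, y, z in mm, then the turn about the world's z in rad. In form: [gripper, dx, dy, dz, yaw, gripper, dx, dy, dz, yaw, ...]. A call has 1 to 8 rows; each row is the pose to reach, as a shift and turn from the pose commanded when the call began; what a row does not reach only later rows make up. A row lasts 1/12 s, in which the tool goes at most 41.7 mm and 7.16 degrees, less where a joint would pass 70% of its speed; a pose out of reach is approached as far as the arm can. A call with a gripper value outside its range is refused whole. The fingers move at their own pace and stop on an object; "grip_force" is the grip in N (left out, the last holds). Time passes only in rows, so rows that repeat a pose let the fingers close. It gives the time, the measured TCP pose, the force and the opening at its end, in the units of the state.
- manip.get_obs(): the state, without advancing time (a new reading comes with each control period).
- eyes.get_image(name): name is "side" or "top" or "wrist"; returns a dict with "color" (400x640x3 uint8, red, green, blue), "depth" (400x640 float32, m along the optical axis (not along the pixel's ray), 0 where there is no reading), "camera_matrix" (3x3 intrinsics, pixels), "rvec" (rotation vector, rad) and "tvec" (3), from world to camera coordinates, as OpenCV has them; the wrist camera has in their place "hand_eye" (4x4, takes a point from camera to tool coordinates, whose origin is the TCP and whose axes are the tool frame's). Camera axes: x right, y down, z forward; pixel columns grow to the right and rows downward; lengths in m; the calibration is good to about 2 mm. A picture is of the moment at which its call begins: read the wrist's pose just before it.
- manip.hand_in(): hands the job in, once; it reports no verdict.
Trained networks look in a picture, given as the dict that the camera call returned (one of the last four; its "shot" number tells which), for a name from the list of things; names that differ only in an ending like _2 or _b are one class to them, and where a whole thing is asked for, a point or a joint stands for the part that bears it (a point fixed in the world has none). Each returns a list of dicts, best first, with "conf" (0 to 1); they miss things now and then, are a little off and sometimes report something else, mostly with a low value. They report only what shows in the picture. A call takes as long as a camera call. They do not tell look-alikes from the thing itself.
- spotter.trace(picture, query): "pixels" (400x640 bool, what is visible of it).
- spotter.pinpoint(picture, query): "at" ([x, y, z] in m, in the coordinates of the camera as it stood for that picture, good to about 4 mm: a listed point, or the origin of a listed thing).
The state is a dict: "t": time; "joints": joint angles; "qd": joint speeds; "tau": joint torques, N m; "ee_pos": TCP position; "eef_rot": TCP orientation; "ft_force": force on the tool from outside, world axes, zero at the start; "torque": the same for the moment, N m; "width": finger opening in m.
Only numpy, scipy, OpenCV 4.12 (cv2) and the standard library are available. Lean on these libraries where they do the work, as an engineer would, in place of code of your own. Each camera call takes 0.05 s, during which the arm holds its last target.

## Working session

There is one attempt and no reset: what is moved stays moved. The work goes in short steps, Python scripts to look and compute and a tool call to move; the robot and the scene stay as the last step left them, time stands still between calls to the robot, and variables do not carry over. Pictures are saved under pics/ and viewed, and the job is handed in when it is done.

Besides the shell and the picture viewer there is one more tool, called after "Emit:" as name(argument=value, ...), one argument or row to a line, values as JSON. carry_out: Moves the arm, as the interface text tells. Its arguments: {"type":"object","properties":{"targets":{"type":"array","items":{"type":"number"}},"grip_force":{"type":"number"}},"required":["targets"]}

```bash
mkdir -p pics; ls; cat > h.py <<'E'
import numpy as np, cv2
from cell import manip, eyes, spotter
from scipy.spatial.transform import Rotation as R
def shot(n):
    o=manip.get_obs(); p=eyes.get_image(n)
    if n=="wrist":
        T=np.eye(4); T[:3,:3]=R.from_rotvec(o["eef_rot"]).as_matrix(); T[:3,3]=o["ee_pos"]; T=T@p["hand_eye"]
    else:
        M=np.eye(4); M[:3,:3]=R.from_rotvec(np.ravel(p["rvec"])).as_matrix(); M[:3,3]=np.ravel(p["tvec"]); T=np.linalg.inv(M)
    return p,T
def save(p,f): cv2.imwrite(f,p["color"][:,:,::-1])
def tow(T,c): return T[:3,:3]@np.array(c)+T[:3,3]
def cloud(p,T):
    K=p["camera_matrix"]; d=p["depth"]; v,u=np.indices(d.shape)
    c=np.stack([(u-K[0,2])/K[0,0]*d,(v-K[1,2])/K[1,1]*d,d],-1)
    w=c@T[:3,:3].T+T[:3,3]; w[d==0]=np.nan
    return w
def proj(p,T,w):
    M=np.linalg.inv(T); c=M[:3,:3]@np.array(w)+M[:3,3]; k=p["camera_matrix"]@c; return k[:2]/k[2]
E
python3 - <<'E'
from h import *
np.set_printoptions(precision=4,suppress=True)
print(manip.get_obs(),manip.grasp_offset)
for n in("top","side"):
    p,T=shot(n); save(p,f"pics/{n}0.png"); print(n,T[:3,3])
    for q in ["case","cover","cover_grip","liner","hexset","wrench","spanner","pad","cup","free_spot","turntable","glue","wax","tub","carton","driver"]:
        r=spotter.pinpoint(p,q)
        print(q,[(round(x["conf"],2),tow(T,x["at"]).round(4),proj(p,T,tow(T,x["at"])).round(0)) for x in r[:3]])
E
```

```text
pics
{'t': 0.0, 'joints': array([ 1.2364,  0.4352,  0.0249,  1.5741, -0.0116,  1.134 , -0.0751]), 'qd': array([-0.0001, -0.0013, -0.001 , -0.0011, -0.0012,  0.0004,  0.0004]), 'tau': array([  0.0012, -66.7863,   0.9854, -31.4457,  -0.0606,   0.0429,
         0.0002]), 'ee_pos': array([ 0.1434, -0.6078,  0.2259]), 'eef_rot': array([ 2.099 ,  0.246 , -2.0996]), 'ft_force': array([ 0.9795,  0.3941, -0.0186]), 'torque': array([-0.0423, -0.0028,  0.0602]), 'width': 0.09187735902317845} -0.0188
top [ 0.3116 -0.0288  0.9321]
case [(0.68, array([0.5649, 0.0489, 0.0049]), array([297., 179.]))]Traceback (most recent call last):
  File "<stdin>", line 7, in <module>
ValueError: it knows: carton, case, cover_grip, cup, driver, free_spot, glue, hexset, liner, pad, spanner, tub, turntable, wax, wrench
```

```bash
python3 - <<'E'
from h import *
np.set_printoptions(precision=4,suppress=True)
for n in("top","side"):
    p,T=shot(n); save(p,f"pics/{n}1.png"); print(n,T[:3,3])
    for q in ["case","cover_grip","liner","hexset","wrench","spanner","pad","cup","free_spot","turntable","glue","wax","tub","carton","driver"]:
        r=spotter.pinpoint(p,q)
        print(q,[(round(x["conf"],2),tow(T,x["at"]).round(4),proj(p,T,tow(T,x["at"])).round(0)) for x in r[:3]])
E
```

```text
top [ 0.3116 -0.0288  0.9321]
case [(0.62, array([0.5621, 0.0507, 0.0034]), array([296., 180.]))]
cover_grip [(0.66, array([0.4914, 0.0402, 0.0756]), array([294., 201.]))]
liner []
hexset []
wrench [(0.96, array([ 0.1739, -0.3145,  0.0023]), array([421., 355.]))]
spanner [(0.74, array([ 0.5235, -0.361 ,  0.0082]), array([451., 216.]))]
pad [(0.71, array([ 0.5283, -0.3079,  0.0048]), array([430., 211.]))]
cup [(0.73, array([ 0.4506, -0.1331,  0.0071]), array([360., 231.])), (0.6, array([0.5871, 0.0611, 0.0547]), array([292., 165.])), (0.22, array([ 0.7182, -0.3295,  0.0076]), array([444., 144.]))]
free_spot [(0.94, array([0.534 , 0.2799, 0.0285]), array([206., 176.]))]
turntable [(0.68, array([0.4795, 0.33  , 0.0016]), array([186., 196.]))]
glue [(0.92, array([0.7133, 0.3305, 0.0035]), array([204., 114.]))]
wax [(0.61, array([ 0.7138, -0.3304,  0.0073]), array([444., 146.])), (0.25, array([ 0.549 , -0.2763,  0.0111]), array([419., 201.]))]
tub [(0.56, array([0.3424, 0.1559, 0.0043]), array([242., 257.]))]
carton [(0.73, array([ 0.3379, -0.1442,  0.009 ]), array([359., 276.]))]
driver 
[... 978 characters left out ...]
., 214.]))]
free_spot [(0.64, array([0.5339, 0.2749, 0.0305]), array([237., 281.]))]
turntable [(0.58, array([0.4797, 0.3268, 0.0063]), array([245., 315.]))]
glue [(0.64, array([0.7102, 0.3297, 0.0021]), array([155., 282.]))]
wax [(0.97, array([ 0.7118, -0.3301, -0.0002]), array([301., 161.])), (0.52, array([0.5865, 0.0637, 0.0492]), array([270., 215.]))]
tub [(0.82, array([0.3403, 0.1574, 0.0043]), array([346., 283.]))]
carton [(0.62, array([ 0.3396, -0.1459,  0.0089]), array([391., 211.])), (0.51, array([ 0.5592,  0.0509, -0.0002]), array([283., 232.]))]
driver [(0.63, array([ 0.5303, -0.3097, -0.0009]), array([349., 174.])), (0.61, array([ 0.7637, -0.0072, -0.0001]), array([231., 202.]))]
```

View pics/top0.png

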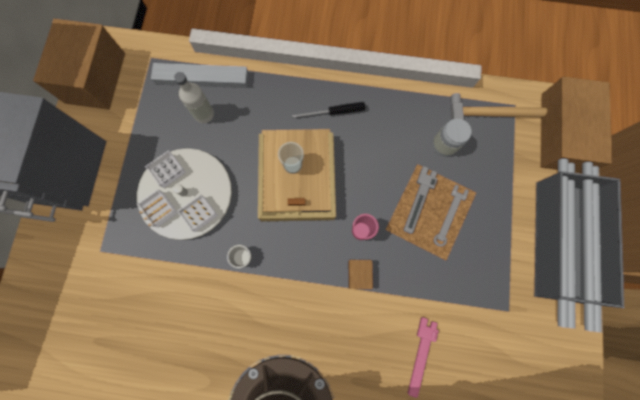

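```bash
ls pics
```

```text
side1.png
top0.png
top1.png
```

The top view shows the clear cup on the cover at about (291,157), with a pink cup decoy at (364,227). The steel wrench lies on the pad at (419,201), next to the spanner at (451,215), and the pink wrench decoy is at (424,355). I choose the clear cup and the adjustable steel wrench on the pad. The free quarter of the turntable is at (206,176).

```bash
python3 - <<'E'
from h import *
np.set_printoptions(precision=4,suppress=True)
p,T=shot("top"); q,S=shot("side")
a=cv2.resize(p["color"][110:270,130:500],None,fx=2.1,fy=2.1,interpolation=cv2.INTER_CUBIC)
b=cv2.resize(q["color"][130:360,120:480],None,fx=2.1,fy=2.1,interpolation=cv2.INTER_CUBIC)
cv2.imwrite("pics/topc.png",a[:,:,::-1]);cv2.imwrite("pics/sidec.png",b[:,:,::-1])
for n,pp,TT in(("top",p,T),("side",q,S)):
    w=cloud(pp,TT)
    for k in("case","cover_grip","wrench","spanner","pad","cup","carton","hexset","liner"):
        for x in spotter.trace(pp,k)[:3]:
            m=x["pixels"]; c=w[m]; c=c[~np.isnan(c[:,0])]
            if len(c)<5: continue
            r=cv2.minAreaRect((c[:,:2]*1000).astype(np.float32))
            print(n,k,round(x["conf"],2),m.sum(),np.median(c,0),"z",np.percentile(c[:,2],[5,50,95]),"rect",r)
E
```

```text
top case 0.93 6173 [0.5492 0.0404 0.0535] z [0.0129 0.0535 0.0587] rect ((569.5425415039062, 49.983604431152344), (232.54408264160156, 190.23411560058594), 9.343256950378418)
top cover_grip 0.57 4784 [0.5625 0.0414 0.0534] z [0.0508 0.0534 0.0566] rect ((578.4302368164062, 51.02015686035156), (214.21861267089844, 173.7496337890625), 9.156004905700684)
top wrench 0.95 729 [ 0.5679 -0.2733  0.021 ] z [0.0166 0.021  0.0247] rect ((550.9138793945312, -275.5982666015625), (45.68757247924805, 180.0408172607422), 77.20939636230469)
top wrench 0.85 1088 [ 0.1877 -0.3097  0.0147] z [0.0016 0.0147 0.0184] rect ((169.60284423828125, -312.5575866699219), (52.87334442138672, 181.86585998535156), 79.24259948730469)
top wrench 0.47 679 [ 0.3427 -0.1399  0.0436] z [0.0399 0.0436 0.0463] rect ((342.2500305175781, -141.62588500976562), (66.67179870605469, 54.66535949707031), 7.814324855804443)
top spanner 0.9 512 [ 0.5298 -0.3574  0.0133] z [0.0066 0.0133 0.0163] rect ((522.260009765625, -354.59222412109375), (40.95435333251953, 163.08843994140625), 68.36988067626953)
top pad 0.93 3805 [ 0.5189 -0.313
[... 2442 characters left out ...]
e pad 0.69 642 [ 0.5386 -0.3138  0.0059] z [0.0037 0.0059 0.0083] rect ((527.5498657226562, -307.4993896484375), (166.54380798339844, 196.25048828125), 73.07107543945312)
side cup 0.87 670 [ 0.4457 -0.1161  0.0634] z [0.0122 0.0634 0.0872] rect ((450.1718444824219, -133.91294860839844), (58.150577545166016, 60.603851318359375), 35.66438674926758)
side cup 0.81 858 [0.5761 0.0777 0.1125] z [0.0597 0.1125 0.1367] rect ((584.3341064453125, 62.06719970703125), (54.709983825683594, 60.45075988769531), 31.208749771118164)
side carton 0.64 652 [ 0.3367 -0.1201  0.0369] z [0.0047 0.0369 0.044 ] rect ((344.38677978515625, -176.8053436279297), (69.16111755371094, 132.7857208251953), 7.655552864074707)
```

View pics/topc.png

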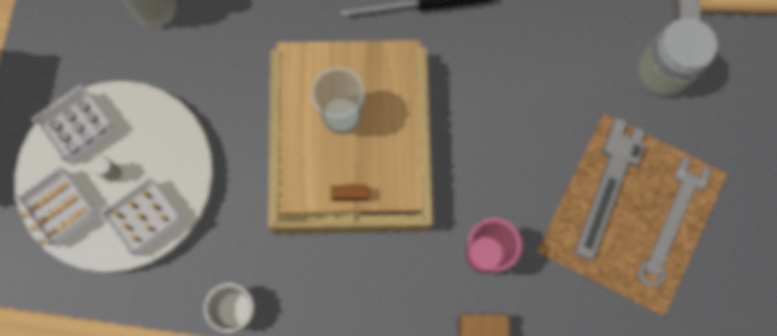

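View pics/sidec.png

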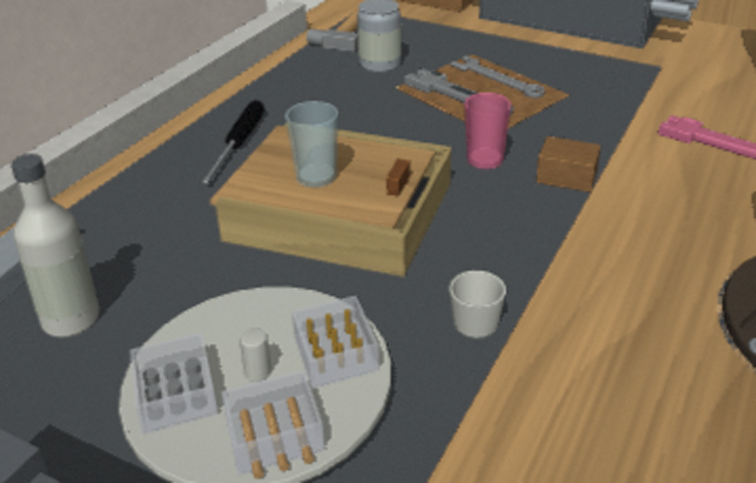

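The crops confirm it: clear cup upright on the cover, adjustable wrench on the left of the pad with its head away from the robot, and the case nearly shut with its grip block on the near side. I'll move above the cup first.

```bash
python3 - <<'E'
from h import *
np.set_printoptions(precision=4,suppress=True)
o=manip.get_obs(); print(R.from_rotvec(o["eef_rot"]).as_matrix())
p,T=shot("wrist"); save(p,"pics/w0.png"); print(p["hand_eye"],p["camera_matrix"])
E
```

```text
[[ 0.      0.2296 -0.9733]
 [-0.     -0.9733 -0.2296]
 [-1.      0.      0.    ]]
[[ 0.0008 -0.2635  0.9647 -0.1574]
 [ 1.      0.0015 -0.0004 -0.0003]
 [-0.0014  0.9647  0.2635 -0.0728]
 [ 0.      0.      0.      1.    ]] [[300.745    0.     318.5642]
 [  0.     300.745  203.8851]
 [  0.       0.       1.    ]]
```

Emit:
carry_out(
  targets=[91.8, 0, 0, 80, 0, 91.8, 20, 30, 110, 0, 91.8, 40, 60, 120, 0, 91.8, 65, 95, 120, 0, 91.8, 90, 130, 120, 0, 91.8, 110, 160, 120, 0, 91.8, 130, 195, 120, 0, 91.8, 150, 230, 120, 0],
)

```text
t: 3.42
ee_pos: [0.2866, -0.3901, 0.3471]
eef_rot: [2.099, 0.243, -2.098]
ft_force: [1.3, -0.1, -0.0]
width: 0.092
```

Emit:
carry_out(
  targets=[91.8, 20, 30, 0, 0, 91.8, 40, 60, 0, 0, 91.8, 62, 94, 0, 0, 91.8, 84, 128, 0, 0, 91.8, 106, 162, 0, 0, 91.8, 128, 196, 0, 0, 91.8, 150, 230, 0, 0, 91.8, 170, 260, 0, 0],
)

```text
t: 4.08
ee_pos: [0.4566, -0.1293, 0.3471]
eef_rot: [2.099, 0.245, -2.097]
ft_force: [1.7, -1.0, 0.4]
width: 0.092
```

Emit:
carry_out(
  targets=[91.8, 20, 30, 0, 0, 91.8, 40, 60, 0, 0, 91.8, 60, 90, -10, 0, 91.8, 80, 120, -20, 0, 91.8, 100, 150, -30, 0, 91.8, 120, 180, -47, 0, 91.8, 120, 180, -47, 0, 91.8, 120, 180, -47, 0],
)

```text
t: 4.75
ee_pos: [0.5755, 0.0504, 0.2982]
eef_rot: [2.094, 0.249, -2.1]
ft_force: [-0.5, 0.8, -1.0]
width: 0.0918
```

```bash
python3 - <<'E'
from h import *
np.set_printoptions(precision=4,suppress=True)
o=manip.get_obs(); print(o["ee_pos"],o["t"])
p,T=shot("wrist"); save(p,"pics/w1.png")
for k in("cup","cover_grip","case","free_spot"):
    print(k,[(round(x["conf"],2),tow(T,x["at"])) for x in spotter.pinpoint(p,k)[:2]])
w=cloud(p,T)
for x in spotter.trace(p,"cup")[:2]:
    m=x["pixels"]; c=w[m]; c=c[~np.isnan(c[:,0])]
    print(m.sum(),len(c),np.percentile(c[:,2],[5,50,95]))
    hi=c[c[:,2]>np.percentile(c[:,2],95)-0.02]
    print(cv2.minEnclosingCircle((hi[:,:2]*1000).astype(np.float32)))
# case rectangle by depth
m=(w[:,:,2]>0.045)&(w[:,:,2]<0.064)
c=w[m]; print(cv2.minAreaRect((c[:,:2]*1000).astype(np.float32)))
np.save("w1.npy",w)
E
```

```text
[0.5755 0.0504 0.2982] 4.75
cup [(0.63, array([0.5861, 0.0603, 0.0516]))]
cover_grip []
case [(0.7, array([ 0.5343, -0.3069,  0.0018]))]
free_spot [(0.55, array([0.5423, 0.2807, 0.0271])), (0.27, array([ 0.7668, -0.0077,  0.0064]))]
2417 2408 [0.0562 0.0996 0.1377]
((589.5554809570312, 62.88303756713867), 29.638216018676758)
208 208 [0.0496 0.0798 0.0878]
((503.9801025390625, -65.32903289794922), 103.11863708496094)
((530.2724609375, 47.09930419921875), (419.6069641113281, 763.6181640625), 2.04658842086792)
```

View pics/w1.png

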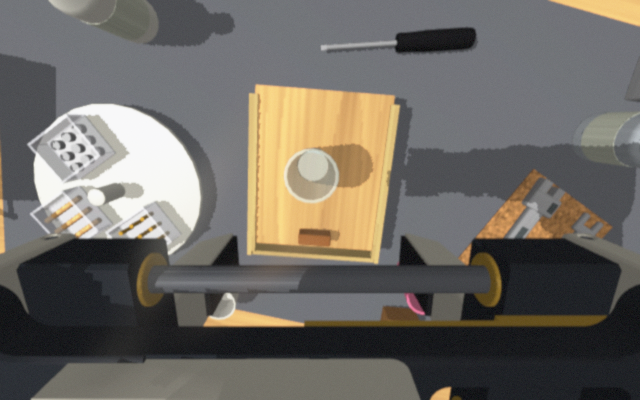

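Emit:
carry_out(
  targets=[91.8, 12, 11, -30, 0, 91.8, 12, 11, -65, 0, 91.8, 12, 11, -100, 0, 91.8, 12, 11, -130, 0, 91.8, 12, 11, -160, 0, 91.8, 12, 11, -180, 0, 91.8, 12, 11, -200, 0, 91.8, 12, 11, -200, 0],
)

```text
t: 5.72
ee_pos: [0.5854, 0.0575, 0.0965]
eef_rot: [2.093, 0.242, -2.105]
ft_force: [-0.8, -0.3, 0.0]
width: 0.0919
```

Emit:
carry_out(
  targets=[70, 0, 0, 0, 0, 64, 0, 0, 0, 0, 50, 0, 0, 0, 0, 50, 0, 0, 0, 0, 50, 0, 0, 0, 0, 50, 0, 0, 0, 0],
  grip_force=12,
)

```text
t: 6.22
ee_pos: [0.5882, 0.0596, 0.1006]
eef_rot: [2.1, 0.245, -2.097]
ft_force: [-1.1, 0.5, 3.5]
width: 0.0598
```

Emit:
carry_out(
  targets=[50, 0, 0, 6, 0, 50, 0, 0, 15, 0, 50, 0, 0, 30, 0, 50, 0, 0, 50, 0, 50, 0, 0, 50, 0],
  grip_force=15,
)

```text
t: 6.63
ee_pos: [0.5896, 0.0597, 0.1538]
eef_rot: [2.104, 0.244, -2.093]
ft_force: [1.7, 0.9, -1.7]
width: 0.0594
```

```bash
python3 - <<'E'
from h import *
np.set_printoptions(precision=4,suppress=True)
o=manip.get_obs(); print(o["ee_pos"],o["t"],o["width"],o["ft_force"])
p,T=shot("side"); save(p,"pics/s2.png")
for k in("cup","free_spot","turntable"):
    print(k,[(round(x["conf"],2),tow(T,x["at"])) for x in spotter.pinpoint(p,k)[:2]])
E
```

```text
[0.5896 0.0597 0.1538] 6.6333 0.05935724811395824 [ 1.6812  0.8975 -1.6789]
cup [(0.69, array([ 0.4519, -0.138 ,  0.0025])), (0.64, array([0.59  , 0.0638, 0.1014]))]
free_spot [(0.92, array([0.5337, 0.2743, 0.0289])), (0.68, array([ 0.5633,  0.0486, -0.0004]))]
turntable [(0.74, array([ 0.3391, -0.1456,  0.0069]))]
```

View pics/s2.png

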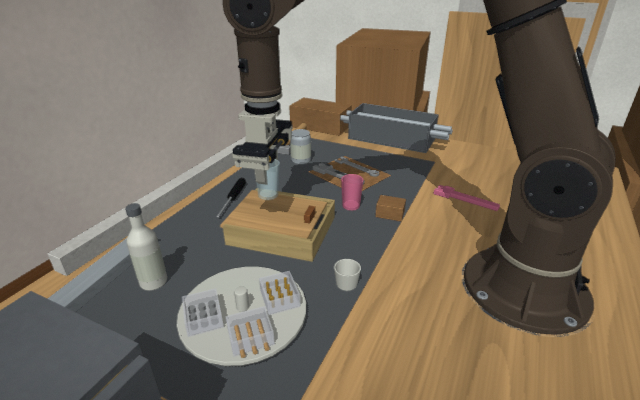

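Emit:
carry_out(
  targets=[50, -6, 20, 10, 0, 50, -14, 52, 10, -0.1, 50, -24, 90, 10, -0.2, 50, -33, 125, 10, -0.3, 50, -42, 160, 10, -0.4, 50, -50, 190, 0, -0.4, 50, -56, 215, -10, -0.4, 50, -56, 215, -20, -0.4],
)

```text
t: 7.5
ee_pos: [0.5282, 0.2814, 0.1288]
eef_rot: [-2.134, 0.167, 2.139]
ft_force: [-0.8, 1.0, -0.4]
width: 0.0597
```

```bash
python3 - <<'E'
from h import *
np.set_printoptions(precision=4,suppress=True)
o=manip.get_obs(); print(o["ee_pos"],o["t"],o["width"],o["ft_force"])
p,T=shot("side"); save(p,"pics/s3.png")
for k in("cup","free_spot","turntable"):
    print(k,[(round(x["conf"],2),tow(T,x["at"])) for x in spotter.pinpoint(p,k)[:2]])
p,T=shot("top"); save(p,"pics/t3.png")
for k in("cup","free_spot"):
    print(k,[(round(x["conf"],2),tow(T,x["at"])) for x in spotter.pinpoint(p,k)[:2]])
E
```

```text
[0.5282 0.2814 0.1288] 7.5 0.05970521830283539 [-0.8413  1.0328 -0.3935]
cup [(0.71, array([0.527 , 0.2853, 0.08  ]))]
free_spot [(0.74, array([0.5332, 0.2734, 0.0294])), (0.66, array([ 0.528 , -0.3109,  0.0003]))]
turntable [(0.8, array([0.4806, 0.33  , 0.0051]))]
cup [(0.94, array([ 0.4513, -0.1337,  0.0069])), (0.57, array([0.5318, 0.2751, 0.0833]))]
free_spot [(0.94, array([0.5363, 0.2788, 0.0263]))]
```

View pics/s3.png

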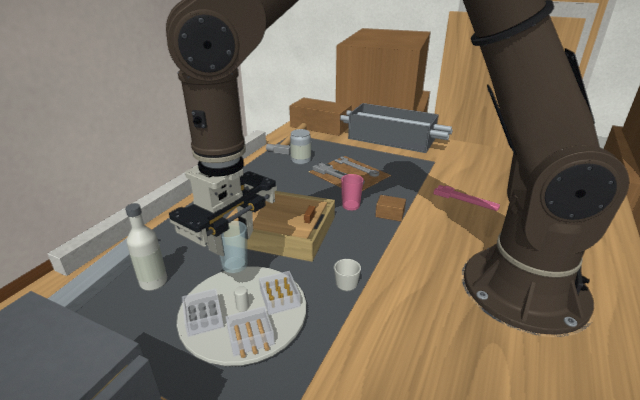

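Emit:
carry_out(
  targets=[50, 2, 0, -12, 0, 50, 2, 0, -24, 0, 50, 2, 0, -34, 0, 50, 2, 0, -42, 0, 50, 2, 0, -46, 0, 50, 2, 0, -50, 0, 50, 2, 0, -50, 0, 50, 2, 0, -50, 0],
)

```text
t: 8.52
ee_pos: [0.5336, 0.2743, 0.0796]
eef_rot: [-2.133, 0.18, 2.134]
ft_force: [-0.2, -0.7, -0.6]
width: 0.0595
```

Emit:
carry_out(
  targets=[50, 0, 0, -1, 0, 50, 0, 0, -2, 0, 50, 0, 0, -3, 0, 50, 0, 0, -3, 0, 50, 0, 0, -3, 0],
)

```text
t: 8.93
ee_pos: [0.5338, 0.2742, 0.0768]
eef_rot: [-2.134, 0.18, 2.133]
ft_force: [-0.6, -0.0, -1.7]
width: 0.0593
```

```bash
python3 - <<'E'
from h import *
np.set_printoptions(precision=4,suppress=True)
o=manip.get_obs(); print(o["ee_pos"],o["t"],o["width"],o["ft_force"])
p,T=shot("side"); save(p,"pics/s4.png")
for k in("cup",):
    print(k,[(round(x["conf"],2),tow(T,x["at"])) for x in spotter.pinpoint(p,k)[:2]])
E
```

```text
[0.5338 0.2742 0.0768] 8.9333 0.05929940648875893 [-0.5552 -0.0263 -1.7253]
cup [(0.77, array([0.5327, 0.2768, 0.026 ])), (0.61, array([ 0.4521, -0.1377,  0.0003]))]
```

Emit:
carry_out(
  targets=[50, 0, 0, -0.5, 0, 50, 0, 0, -1, 0, 50, 0, 0, -1.5, 0, 50, 0, 0, -1.5, 0, 50, 0, 0, -1.5, 0],
)

```text
t: 9.45
ee_pos: [0.5346, 0.2748, 0.0765]
eef_rot: [-2.135, 0.179, 2.131]
ft_force: [-0.2, -0.3, 8.7]
width: 0.0596
```

Emit:
carry_out(
  targets=[50, 0, 0, 0.5, 0, 62, 0, 0, 0.5, 0, 66, 0, 0, 0.5, 0, 72, 0, 0, 0.5, 0, 80, 0, 0, 0.5, 0, 80, 0, 0, 0.5, 0],
)

```text
t: 9.95
ee_pos: [0.5335, 0.274, 0.0754]
eef_rot: [-2.133, 0.18, 2.134]
ft_force: [-1.3, -0.2, -0.1]
width: 0.0783
```

Emit:
carry_out(
  targets=[80, 0, 0, 10, 0, 80, 0, 0, 25, 0, 80, 0, 0, 45, 0, 80, 0, 0, 75, 0, 80, 0, 0, 110, 0, 80, 0, 0, 130, 0, 80, 0, 0, 130, 0],
)

```text
t: 10.53
ee_pos: [0.5357, 0.2759, 0.2116]
eef_rot: [-2.139, 0.174, 2.124]
ft_force: [-0.6, -0.2, -0.0]
width: 0.0801
```

```bash
python3 - <<'E'
from h import *
np.set_printoptions(precision=4,suppress=True)
o=manip.get_obs(); print(o["ee_pos"],o["t"],o["width"],o["ft_force"])
p,T=shot("side"); save(p,"pics/s5.png")
for k in("cup","free_spot","cover_grip"):
    print(k,[(round(x["conf"],2),tow(T,x["at"])) for x in spotter.pinpoint(p,k)[:2]])
p,T=shot("wrist"); save(p,"pics/w5.png")
for k in("cup","cover_grip"):
    print(k,[(round(x["conf"],2),tow(T,x["at"])) for x in spotter.pinpoint(p,k)[:2]])
E
```

```text
[0.5357 0.2759 0.2116] 10.5333 0.0800789983057317 [-0.599  -0.1833 -0.0476]
cup [(0.89, array([ 0.4517, -0.1365,  0.002 ])), (0.7, array([0.5336, 0.2771, 0.0293]))]
free_spot [(0.7, array([0.5353, 0.2744, 0.0313]))]
cover_grip [(0.8, array([0.4903, 0.0403, 0.0739])), (0.34, array([ 0.7616, -0.0097, -0.0003]))]
cup [(0.74, array([0.5302, 0.2761, 0.0292]))]
cover_grip [(0.85, array([0.4963, 0.0404, 0.077 ]))]
```

View pics/s5.png

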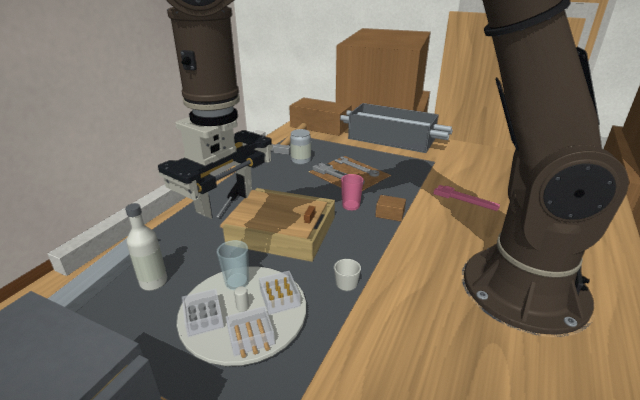

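View pics/w5.png

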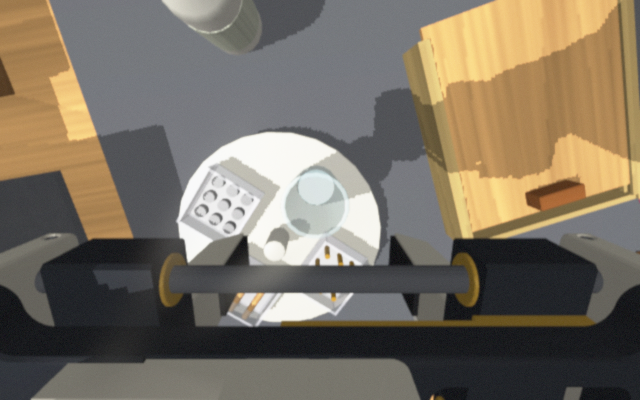

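Emit:
carry_out(
  targets=[80, -4, -25, 0, 0.05, 80, -11, -60, 0, 0.15, 80, -18, -100, 0, 0.25, 80, -25, -138, 0, 0.33, 80, -32, -176, 0, 0.33, 80, -38, -212, -20, 0.33, 80, -42, -235, -50, 0.33, 80, -42, -235, -60, 0.33],
)

```text
t: 11.55
ee_pos: [0.4886, 0.0323, 0.1421]
eef_rot: [2.133, 0.162, -2.146]
ft_force: [-1.0, -0.9, -1.9]
width: 0.0798
```

```bash
python3 - <<'E'
from h import *
np.set_printoptions(precision=4,suppress=True)
o=manip.get_obs(); m=R.from_rotvec(o["eef_rot"]).as_matrix();print(o["ee_pos"],o["t"],np.degrees(np.arctan2(m[1,1],m[0,1])))
p,T=shot("side"); save(p,"pics/s6.png")
for k in("cup","cover_grip"):
    print(k,[(round(x["conf"],2),tow(T,x["at"])) for x in spotter.pinpoint(p,k)[:2]])
p,T=shot("wrist"); save(p,"pics/w6.png")
for k in("cover_grip","case"):
    print(k,[(round(x["conf"],2),tow(T,x["at"])) for x in spotter.pinpoint(p,k)[:2]])
E
```

```text
[0.4886 0.0323 0.1421] 11.55 -81.15350152205608
cup [(0.85, array([0.5328, 0.2772, 0.0264])), (0.73, array([ 0.4501, -0.1365,  0.0003]))]
cover_grip [(0.69, array([0.4917, 0.0395, 0.0738]))]
cover_grip [(0.78, array([0.4943, 0.0416, 0.0747]))]
case [(0.97, array([0.5662, 0.0466, 0.0038]))]
```

View pics/w6.png

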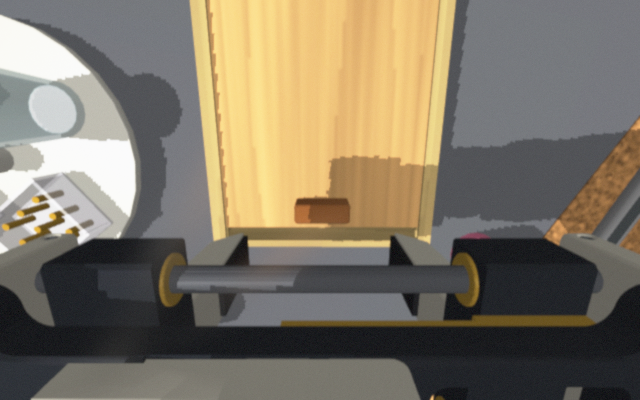

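Emit:
carry_out(
  targets=[80, 1, 1, -25, 0, 80, 1, 1, -50, 0, 80, 1, 1, -70, 0, 80, 1, 1, -82, 0, 80, 1, 1, -82, 0, 80, 1, 1, -82, 0],
)

```text
t: 12.35
ee_pos: [0.4931, 0.0413, 0.0641]
eef_rot: [2.137, 0.175, -2.136]
ft_force: [-0.7, -0.8, 0.2]
width: 0.08
```

Emit:
carry_out(
  targets=[60, 0, 0, 0, 0, 40, 0, 0, 0, 0, 40, 0, 0, 0, 0, 40, 0, 0, 0, 0, 40, 0, 0, 0, 0, 40, 0, 0, 0, 0],
  grip_force=15,
)

```text
t: 12.85
ee_pos: [0.4932, 0.038, 0.064]
eef_rot: [2.137, 0.169, -2.136]
ft_force: [3.7, -14.8, 2.9]
width: 0.0445
```

Emit:
carry_out(
  targets=[40, 12, -1, 0, 0, 40, 37, 3, 0, 0, 40, 65, 7.5, 0, 0, 40, 93, 12, 0, 0, 40, 121, 17, 0, 0, 40, 149, 21, 0, 0, 40, 172, 25, 0, 0, 40, 185, 27, 0, 0],
)

```text
t: 13.52
ee_pos: [0.6798, 0.0677, 0.064]
eef_rot: [2.138, 0.173, -2.136]
ft_force: [-2.5, -0.0, 7.5]
width: 0.0436
```

Emit:
carry_out(
  targets=[40, 4, 1, 0, 0, 40, 8, 1.5, 0, 0, 40, 10, 1.5, 0, 0, 40, 10, 1.5, 0, 0],
)

```text
t: 13.85
ee_pos: [0.6881, 0.069, 0.0641]
eef_rot: [2.138, 0.174, -2.136]
ft_force: [1.6, 1.4, 3.4]
width: 0.0435
```

```bash
python3 - <<'E'
from h import *
np.set_printoptions(precision=4,suppress=True)
o=manip.get_obs(); print(o["ee_pos"],o["t"],o["ft_force"])
p,T=shot("side"); save(p,"pics/s7.png")
for k in("cup","cover_grip","liner","hexset","case"):
    print(k,[(round(x["conf"],2),tow(T,x["at"])) for x in spotter.pinpoint(p,k)[:2]])
E
```

```text
[0.6881 0.069  0.0641] 13.85 [1.6008 1.4167 3.4099]
cup [(0.69, array([0.5347, 0.2795, 0.0237])), (0.61, array([ 0.4502, -0.138 ,  0.0039]))]
cover_grip [(0.97, array([0.6875, 0.0684, 0.0727]))]
liner [(0.87, array([ 0.5822, -0.0026,  0.0082])), (0.66, array([0.5581, 0.0917, 0.0091]))]
hexset [(0.78, array([0.5577, 0.0912, 0.008 ]))]
case [(0.81, array([ 0.561 ,  0.0492, -0.0027]))]
```

View pics/s7.png

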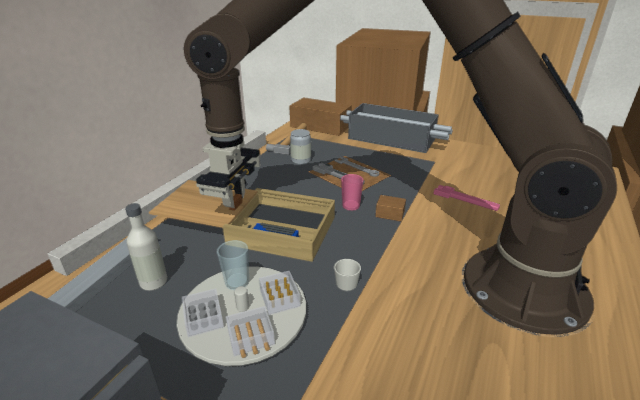

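Emit:
carry_out(
  targets=[40, 3, 0.5, 0, 0, 40, 6, 1, 0, 0, 40, 6, 1, 0, 0, 40, 6, 1, 0, 0],
)

```text
t: 14.48
ee_pos: [0.69, 0.0694, 0.0633]
eef_rot: [2.129, 0.172, -2.144]
ft_force: [-13.2, -0.7, 13.0]
width: 0.0437
```

Emit:
carry_out(
  targets=[50, -4, -0.5, 0, 0, 60, -4, -0.5, 0, 0, 75, -4, -0.5, 0, 0, 75, -4, -0.5, 15, 0, 75, -4, -0.5, 45, 0, 75, -15, -10, 85, 0, 75, -35, -30, 120, 0, 75, -60, -50, 150, 0],
)

```text
t: 15.15
ee_pos: [0.6379, 0.0229, 0.2111]
eef_rot: [2.139, 0.175, -2.135]
ft_force: [0.4, -0.5, 0.3]
width: 0.0748
```

Emit:
carry_out(
  targets=[75, -20, -15, 15, 0, 75, -50, -35, 30, 0, 75, -80, -55, 30, 0, 75, -110, -75, 30, 0, 75, -110, -75, 30, 0, 75, -110, -75, 30, 0],
)

```text
t: 15.65
ee_pos: [0.5262, -0.0544, 0.2396]
eef_rot: [2.138, 0.168, -2.138]
ft_force: [0.0, 0.6, -0.3]
width: 0.075
```

```bash
python3 - <<'E'
from h import *
np.set_printoptions(precision=4,suppress=True)
o=manip.get_obs(); print(o["ee_pos"],o["t"],o["ft_force"])
p,T=shot("wrist"); save(p,"pics/w8.png")
for k in("liner","hexset","case","cover_grip","wrench"):
    print(k,[(round(x["conf"],2),tow(T,x["at"])) for x in spotter.pinpoint(p,k)[:2]])
w=cloud(p,T)
for x in spotter.trace(p,"liner")[:2]:
    m=x["pixels"]; c=w[m]; c=c[~np.isnan(c[:,0])]
    print(m.sum(),np.median(c,0),cv2.minAreaRect((c[:,:2]*1000).astype(np.float32)))
p,T=shot("side")
for k in("cover_grip","cup"):
    print(k,[(round(x["conf"],2),tow(T,x["at"])) for x in spotter.pinpoint(p,k)[:2]])
p,T=shot("top")
for k in("liner","case","wrench","cover_grip"):
    print(k,[(round(x["conf"],2),tow(T,x["at"])) for x in spotter.pinpoint(p,k)[:2]])
E
```

```text
[ 0.5262 -0.0544  0.2396] 15.65 [ 0.02    0.5858 -0.2504]
liner [(0.73, array([0.5799, 0.0038, 0.0076]))]
hexset [(0.73, array([0.5574, 0.0971, 0.0089]))]
case [(0.69, array([0.5639, 0.0468, 0.0024]))]
cover_grip [(0.71, array([0.6917, 0.0716, 0.0767])), (0.65, array([0.5647, 0.0502, 0.0022]))]
wrench [(0.79, array([ 0.5505, -0.2741,  0.0023]))]
9125 [0.5908 0.0066 0.0104] ((581.5006713867188, 5.751808166503906), (192.30596923828125, 72.43978118896484), 9.540440559387207)
cover_grip [(0.7, array([0.687 , 0.0692, 0.0729])), (0.65, array([0.3415, 0.157 , 0.0044]))]
cup [(0.88, array([0.5342, 0.2771, 0.0252])), (0.6, array([ 0.4515, -0.1385,  0.0039]))]
liner [(0.79, array([0.5821, 0.002 , 0.0109]))]
case [(0.92, array([0.5653, 0.0511, 0.0029]))]
wrench []
cover_grip [(0.73, array([0.6886, 0.0696, 0.0749]))]
```

View pics/w8.png

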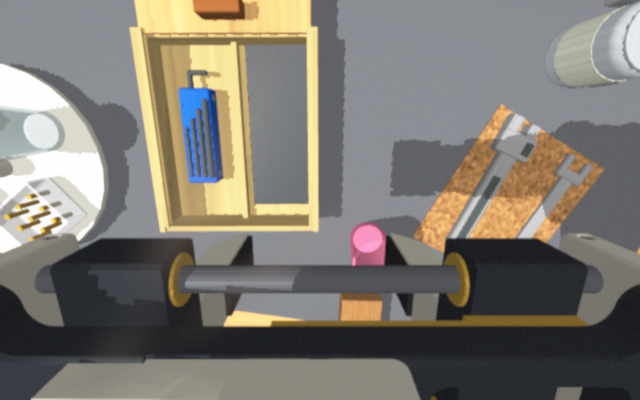

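Emit:
carry_out(
  targets=[60, -6, -20, 0, -0.05, 60, -16, -54, 0, -0.15, 60, -26, -92, 0, -0.25, 60, -37, -128, 0, -0.35, 60, -48, -165, 0, -0.45, 60, -58, -198, -10, -0.45, 60, -64, -215, -20, -0.45, 60, -64, -215, -20, -0.45],
)

```text
t: 17.07
ee_pos: [0.4599, -0.2725, 0.2175]
eef_rot: [-2.06, 0.309, 2.066]
ft_force: [-0.5, -0.2, -0.4]
width: 0.0598
```

```bash
python3 - <<'E'
from h import *
np.set_printoptions(precision=4,suppress=True)
o=manip.get_obs(); m=R.from_rotvec(o["eef_rot"]).as_matrix();print(o["ee_pos"],o["t"],np.degrees(np.arctan2(m[1,1],m[0,1])))
p,T=shot("wrist"); save(p,"pics/w9.png")
for k in("wrench","spanner"):
    print(k,[(round(x["conf"],2),tow(T,x["at"])) for x in spotter.pinpoint(p,k)[:2]])
w=cloud(p,T); np.save("w9.npy",w)
for x in spotter.trace(p,"wrench")[:2]:
    m=x["pixels"]; c=w[m]; c=c[~np.isnan(c[:,0])]
    print(x["conf"],m.sum(),np.median(c,0),cv2.minAreaRect((c[:,:2]*1000).astype(np.float32)),np.percentile(c[:,2],[5,50,95]))
    np.save("wr%d.npy"%(m.sum()),c)
E
```

```text
[ 0.4599 -0.2725  0.2175] 17.0667 -106.94675531236247
wrench [(0.85, array([ 0.5537, -0.2749,  0.0029]))]
spanner [(0.69, array([ 0.5229, -0.3581,  0.0035]))]
0.75 4252 [ 0.579 -0.276  0.02 ] ((552.9630737304688, -275.8186950683594), (44.912288665771484, 179.59596252441406), 77.84270477294922) [0.0169 0.02   0.0226]
0.65 134 [ 0.2589 -0.305   0.0148] ((361.8192138671875, -304.608642578125), (233.06143188476562, 14.460097312927246), 1.5075803995132446) [0.0041 0.0148 0.3085]
```

View pics/w9.png

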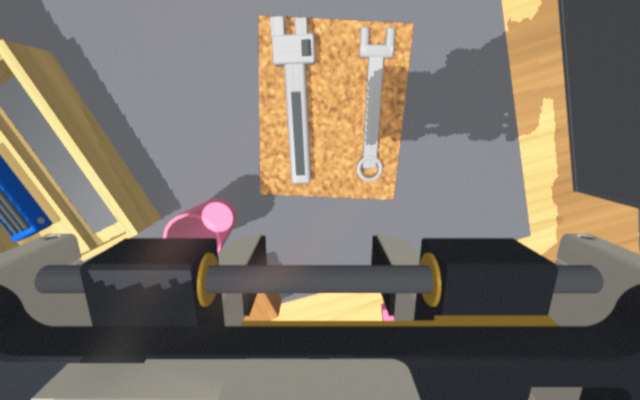

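```bash
python3 - <<'E'
from h import *
np.set_printoptions(precision=4,suppress=True)
c=np.load("wr4252.npy"); c=c[c[:,2]>0.014]
a=np.radians(-15); o=np.array([.553,-.275])
for it in range(3):
    u=np.array([np.cos(a),np.sin(a)]); v=np.array([-u[1],u[0]])
    x=(c[:,:2]-o)@u; y=(c[:,:2]-o)@v
    h=(x>-85)&(x<0.035)
    xs=[];ys=[]
    for b in np.arange(-.08,.035,.01):
        k=(x>b)&(x<b+.01)
        if k.sum()>5: xs.append(b+.005); ys.append((y[k].min()+y[k].max())/2)
    f=np.polyfit(xs,ys,1); a+=np.arctan(f[0]); print(np.degrees(a),f)
u=np.array([np.cos(a),np.sin(a)]); v=np.array([-u[1],u[0]])
x=(c[:,:2]-o)@u; y=(c[:,:2]-o)@v
for b in np.arange(-.1,.1,.01):
    k=(x>b)&(x<b+.01)
    if k.sum(): print(round(b,3),k.sum(),y[k].min().round(4),y[k].max().round(4),np.median(c[k,2]).round(4))
print(np.percentile(x,[0,.5,99.5,100]))
E
```

```text
-14.450998443494493 [0.0096 0.0017]
-14.436578606761215 [0.0003 0.0017]
-14.436364792240578 [0.     0.0017]
-0.09 133 -0.0098 0.0122 0.0188
-0.08 157 -0.0101 0.0125 0.0194
-0.07 171 -0.0097 0.0134 0.0195
-0.06 170 -0.0101 0.0138 0.0194
-0.05 173 -0.0095 0.0134 0.0192
-0.04 184 -0.01 0.0137 0.0193
-0.03 184 -0.0103 0.0132 0.0193
-0.02 190 -0.0099 0.0137 0.0193
-0.01 197 -0.0103 0.0136 0.0194
-0.0 198 -0.0098 0.0133 0.0194
0.01 205 -0.0102 0.0136 0.0192
0.02 200 -0.0097 0.0129 0.0192
0.03 219 -0.0103 0.0135 0.0191
0.04 387 -0.0207 0.0236 0.0208
0.05 429 -0.021 0.0233 0.0216
0.06 432 -0.0204 0.0244 0.0215
0.07 313 -0.0185 0.0243 0.0212
0.08 223 -0.014 0.0241 0.0213
[-0.09   -0.0871  0.0876  0.0893]
```

Emit:
carry_out(
  targets=[50, 30, -1, 0, 0.04, 50, 65, -3, -15, 0.04, 50, 95, -4, -40, 0.04, 50, 108, -4, -75, 0.04, 50, 108, -4, -110, 0.04, 50, 108, -4, -145, 0.04, 50, 108, -4, -170, 0.04, 50, 108, -4, -170, 0.04],
)

```text
t: 17.93
ee_pos: [0.5687, -0.2683, 0.0443]
eef_rot: [-2.081, 0.255, 2.098]
ft_force: [-1.2, 0.4, -1.0]
width: 0.0501
```

Emit:
carry_out(
  targets=[50, 0, 0, 0, 0, 50, 0, 0, -15, 0, 50, 0, 0, -25, 0, 50, 0, 0, -32, 0, 50, 0, 0, -35, 0, 50, 0, 0, -35, 0],
)

```text
t: 18.43
ee_pos: [0.5713, -0.2713, 0.0145]
eef_rot: [-2.089, 0.261, 2.089]
ft_force: [0.2, 0.7, 0.4]
width: 0.0498
```

Emit:
carry_out(
  targets=[50, -3, -5, -2, 0, 50, -3, -5, -4, 0, 50, -3, -5, -4, 0, 50, -3, -5, -4, 0],
)

```text
t: 18.77
ee_pos: [0.5682, -0.2767, 0.0105]
eef_rot: [-2.089, 0.261, 2.089]
ft_force: [-0.3, 0.6, 0.6]
width: 0.0498
```

Emit:
carry_out(
  targets=[30, 0, 0, 0, 0, 15, 0, 0, 0, 0, 15, 0, 0, 0, 0, 15, 0, 0, 0, 0, 15, 0, 0, 0, 0],
  grip_force=35,
)

```text
t: 19.18
ee_pos: [0.5683, -0.2767, 0.0104]
eef_rot: [-2.09, 0.261, 2.089]
ft_force: [-0.2, -0.7, 0.5]
width: 0.0235
```

Gripped at 23.5 mm (the handle is 24). I'll lift and check.

Emit:
carry_out(
  targets=[15, 0, 0, 8, 0, 15, 0, 0, 25, 0, 15, 0, 0, 50, 0, 15, 0, 0, 80, 0, 15, 0, 0, 110, 0, 15, 0, 0, 140, 0, 15, 0, 0, 140, 0],
)

```text
t: 19.77
ee_pos: [0.5714, -0.2773, 0.1572]
eef_rot: [-2.1, 0.263, 2.081]
ft_force: [1.6, -0.1, -1.6]
width: 0.0237
```

```bash
python3 - <<'E'
from h import *
np.set_printoptions(precision=4,suppress=True)
o=manip.get_obs(); print(o["ee_pos"],o["t"],o["ft_force"],o["torque"],o["width"])
p,T=shot("wrist"); save(p,"pics/w10.png")
w=cloud(p,T)
for x in spotter.trace(p,"wrench")[:1]:
    m=x["pixels"]; c=w[m]; c=c[~np.isnan(c[:,0])]
    print(x["conf"],m.sum(),np.median(c,0),np.percentile(c[:,2],[5,50,95]))
for k in("liner","case"):
    print(k,[(round(x["conf"],2),tow(T,x["at"])) for x in spotter.pinpoint(p,k)[:2]])
p,T=shot("side"); save(p,"pics/s10.png")
E
```

```text
[ 0.5714 -0.2773  0.1572] 19.7667 [ 1.5816 -0.1353 -1.614 ] [-0.0108 -0.1308 -0.059 ] 0.023700359958879598
0.67 1535 [0.6273 0.0341 0.0107] [0.0095 0.0107 0.0119]
liner [(0.16, array([ 0.5578, -0.2712,  0.1485]))]
case []
```

View pics/w10.png

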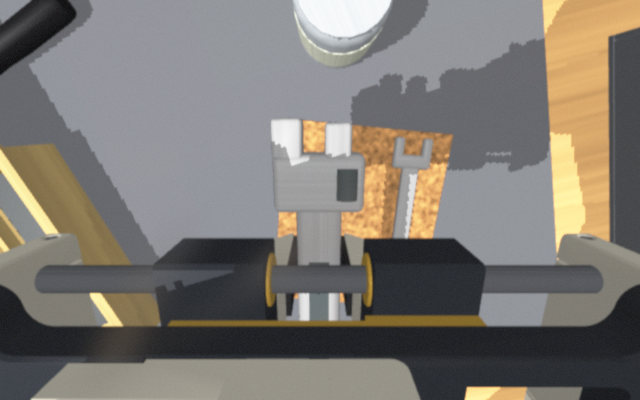

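View pics/s10.png

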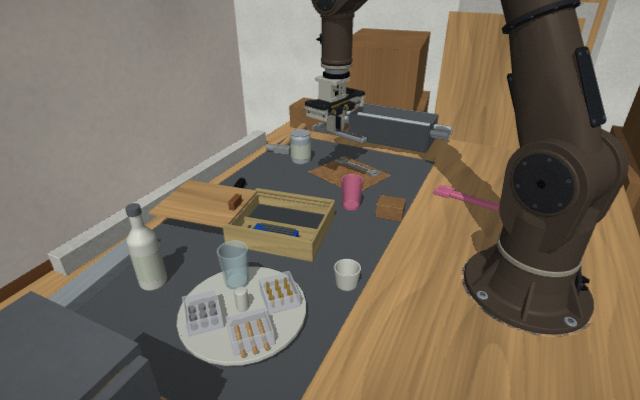

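Emit:
carry_out(
  targets=[15, 1, 15, 0, 0.05, 15, 3, 45, 0, 0.11, 15, 6, 82, 0, 0.18, 15, 9, 120, 0, 0.25, 15, 12, 158, 0, 0.32, 15, 15, 196, 0, 0.38, 15, 18, 232, 0, 0.41, 15, 20, 260, 0, 0.41],
)

```text
t: 20.68
ee_pos: [0.5872, -0.0119, 0.1493]
eef_rot: [2.132, 0.182, -2.136]
ft_force: [1.1, -0.1, -3.2]
width: 0.0238
```

Emit:
carry_out(
  targets=[15, 1, 14, 0, 0, 15, 2, 24, 0, 0, 15, 2, 24, 0, 0, 15, 2, 24, 0, 0, 15, 2, 24, 0, 0],
)

```text
t: 21.1
ee_pos: [0.59, 0.0051, 0.1499]
eef_rot: [2.137, 0.169, -2.139]
ft_force: [0.2, -0.3, -2.5]
width: 0.0235
```

```bash
python3 - <<'E'
from h import *
np.set_printoptions(precision=4,suppress=True)
o=manip.get_obs(); m=R.from_rotvec(o["eef_rot"]).as_matrix();print(o["ee_pos"],o["t"],np.degrees(np.arctan2(m[1,1],m[0,1])),o["ft_force"],o["torque"],o["width"])
p,T=shot("wrist"); save(p,"pics/w11.png"); w=cloud(p,T); np.save("w11.npy",w); np.save("c11.npy",p["color"])
p,T=shot("top"); save(p,"pics/t11.png")
for k in("liner","case","wrench"):
    print(k,[(round(x["conf"],2),tow(T,x["at"])) for x in spotter.pinpoint(p,k)[:2]])
p,T=shot("side"); save(p,"pics/s11.png")
for k in("liner","case","wrench"):
    print(k,[(round(x["conf"],2),tow(T,x["at"])) for x in spotter.pinpoint(p,k)[:2]])
E
```

```text
[0.59   0.0051 0.1499] 21.1 -80.87053235191806 [ 0.181  -0.2828 -2.496 ] [-0.0372  0.0295  0.0179] 0.02352740138018716
liner []
case []
wrench []
liner [(0.72, array([ 0.5844, -0.0016,  0.0076]))]
case [(0.61, array([0.561 , 0.0495, 0.0025])), (0.44, array([0.5357, 0.2758, 0.0308]))]
wrench [(0.73, array([ 0.1725, -0.3141, -0.0022])), (0.58, array([0.5715, 0.0018, 0.1438]))]
```

View pics/w11.png

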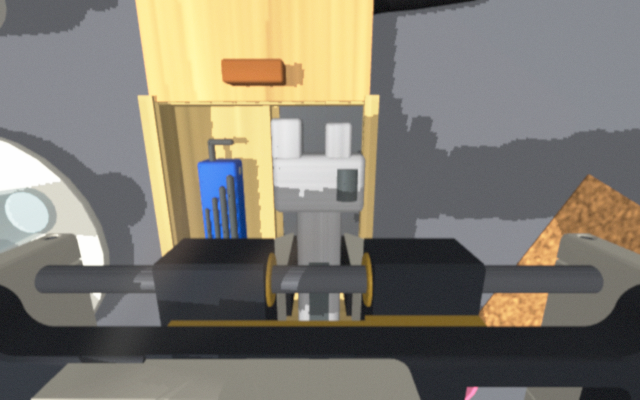

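```bash
python3 - <<'E'
import numpy as np
np.set_printoptions(precision=4,suppress=True)
w=np.load("w11.npy").reshape(-1,3); w=w[~np.isnan(w[:,0])]
a=np.radians(9.13); o=np.array([.59,.0051]); d=w[:,:2]-o
x=d@[np.cos(a),np.sin(a)]; y=d@[-np.sin(a),np.cos(a)]; z=w[:,2]
# right side wall tops
k=(z>.052)&(z<.062)&(x>.0)&(x<.08)&(y<-.02)&(y>-.09)
print("right wall top y",np.percentile(y[k],[2,50,98]),k.sum())
k=(z>.052)&(z<.062)&(x>.0)&(x<.06)&(y>.08)&(y<.19)
print("left wall top y",np.percentile(y[k],[2,50,98]),k.sum())
k=(z>.019)&(z<.028)&(x>.0)&(x<.07)&(y>.02)&(y<.08)
print("divider y",np.percentile(y[k],[2,50,98]),k.sum())
k=(z>.005)&(z<.0145)&(y>-.045)&(y<-.035)&(x<.15)
print("floor far end x",np.percentile(x[k],[90,98,100]),k.sum())
k=(z>.005)&(z<.0145)&(y>.06)&(y<.12)&(x<.15)
print("floor far end x hex side",np.percentile(x[k],[90,98,100]),k.sum(),np.percentile(z[k],50))
# slopes for yaw: right wall inner edge
for b in np.arange(0,.1,.02):
    k=(z>.052)&(z<.062)&(x>b)&(x<b+.02)&(y<-.02)&(y>-.09)
    if k.sum()>5: print(b,y[k].min(),y[k].max(),np.median(y[k]))
k=(z>.03)&(z<.052)&(y>-.06)&(y<.12)&(x>.03)&(x<.1); print(np.percentile(x[k],[1,5,50,95]))
# wrench head
k=(z>.14)&(z<.17)&(x>.04)&(x<.1)&(abs(y)<.05); print("head x",x[k].max(),y[k].min(),y[k].max(),np.median(z[k]))
k=(z>.14)&(z<.17)&(x>.02)&(x<.03)&(abs(y)<.05); print("handle",y[k].min(),y[k].max(),np.median(z[k]))
E
```

```text
right wall top y [-0.0467 -0.0418 -0.0359] 1156
left wall top y [0.1317 0.1368 0.143 ] 1056
divider y [0.0451 0.0486 0.0768] 609
floor far end x [0.0807 0.0861 0.0871] 444
floor far end x hex side [0.0806 0.086  0.087 ] 4366 0.008414875682847961
0.0 -0.0469901369943789 -0.03724279312111815 -0.04248495979893045
0.02 -0.046920456155771374 -0.037970167203517535 -0.04239386920594772
0.04 -0.04694340566974223 -0.03563428176711889 -0.04147387133004499
0.06 -0.046809224522912356 -0.03559629013530302 -0.04106810374102933
0.08 -0.04681057151481975 -0.02032971017862424 -0.03684085404885216
[0.0302 0.032  0.0886 0.0986]
head x 0.07464701483335559 -0.022391689004617667 0.023861968110887522 0.1608022724996184
handle -0.021202117591484767 0.022387937293574217 0.15890996736297963
```

Emit:
carry_out(
  targets=[15, 0, 2, -25, 0, 15, 0, 2, -55, 0, 15, 0, 2, -80, 0, 15, 0, 2, -100, 0, 15, 0, 2, -115, 0, 15, 0, 2, -124, 0, 15, 0, 2, -128, 0, 15, 0, 2, -128, 0],
)

```text
t: 22.22
ee_pos: [0.59, 0.0095, 0.0218]
eef_rot: [2.136, 0.173, -2.138]
ft_force: [-0.4, -0.3, -2.5]
width: 0.0237
```

Emit:
carry_out(
  targets=[15, 0, 0, 0, 0, 15, 0, 0, -1, 0, 15, 0, 0, -2, 0, 15, 0, 0, -2, 0],
)

```text
t: 22.55
ee_pos: [0.5906, 0.0095, 0.0209]
eef_rot: [2.138, 0.173, -2.136]
ft_force: [-0.5, -0.6, -2.5]
width: 0.0234
```

Emit:
carry_out(
  targets=[15, 0, -2, -1, 0, 15, 0, -2, -2, 0, 15, 0, -2, -3, 0, 15, 0, -2, -3.5, 0, 15, 0, -2, -4, 0, 15, 0, -2, -4, 0, 15, 0, -2, -4, 0],
)

```text
t: 23.13
ee_pos: [0.5902, 0.0076, 0.0162]
eef_rot: [2.137, 0.173, -2.137]
ft_force: [-0.5, 0.2, -3.0]
width: 0.0236
```

Emit:
carry_out(
  targets=[15, 0, 0, -0.5, 0, 15, 0, 0, -1, 0, 15, 0, 0, -1.5, 0, 15, 0, 0, -1.5, 0, 15, 0, 0, -1.5, 0],
)

```text
t: 23.55
ee_pos: [0.5903, 0.0076, 0.0153]
eef_rot: [2.137, 0.173, -2.137]
ft_force: [-2.7, -0.5, 6.4]
width: 0.0237
```

Contact: the wrench rests on the liner. I'll open slightly and lift.

Emit:
carry_out(
  targets=[26, 0, 0, 0.5, 0, 30, 0, 0, 0.5, 0, 34, 0, 0, 0.5, 0, 34, 0, 0, 0.5, 0, 34, 0, 0, 0.5, 0],
)

```text
t: 23.97
ee_pos: [0.5903, 0.0075, 0.0152]
eef_rot: [2.137, 0.173, -2.137]
ft_force: [0.2, 0.3, -0.5]
width: 0.0337
```

Emit:
carry_out(
  targets=[34, 0, 0, 8, 0, 34, 0, 0, 25, 0, 34, 0, 0, 50, 0, 34, 0, 0, 85, 0, 60, -10, 0, 120, 0, 75, -30, 0, 155, 0, 75, -60, 10, 180, 0, 75, -60, 10, 180, 0],
)

```text
t: 24.63
ee_pos: [0.5285, 0.0201, 0.2011]
eef_rot: [2.142, 0.176, -2.13]
ft_force: [-0.1, 0.5, 0.1]
width: 0.056
```

```bash
python3 - <<'E'
from h import *
np.set_printoptions(precision=4,suppress=True)
o=manip.get_obs(); print(o["ee_pos"],o["t"],o["ft_force"])
p,T=shot("wrist"); save(p,"pics/w12.png")
w=cloud(p,T);np.save("w12.npy",w)
for k in("liner","wrench","cover_grip","hexset"):
    print(k,[(round(x["conf"],2),tow(T,x["at"])) for x in spotter.pinpoint(p,k)[:2]])
for x in spotter.trace(p,"wrench")[:1]:
    m=x["pixels"]; c=w[m]; c=c[~np.isnan(c[:,0])]
    print(x["conf"],m.sum(),np.median(c,0),cv2.minAreaRect((c[:,:2]*1000).astype(np.float32)),np.percentile(c[:,2],[5,50,95]))
E
```

```text
[0.5285 0.0201 0.2011] 24.6333 [-0.1099  0.5253  0.1131]
liner [(0.56, array([ 0.5252, -0.3567,  0.0052])), (0.55, array([0.5864, 0.002 , 0.0097]))]
wrench [(0.58, array([0.5755, 0.0077, 0.0062]))]
cover_grip [(0.77, array([0.6911, 0.0713, 0.0762]))]
hexset [(0.73, array([0.5542, 0.098 , 0.0067])), (0.43, array([ 0.5314, -0.3042,  0.0045]))]
0.79 4208 [0.6018 0.0074 0.0249] ((575.4883422851562, 6.051898956298828), (179.2071075439453, 45.48805236816406), 9.472901344299316) [0.0223 0.0249 0.0274]
```

View pics/w12.png

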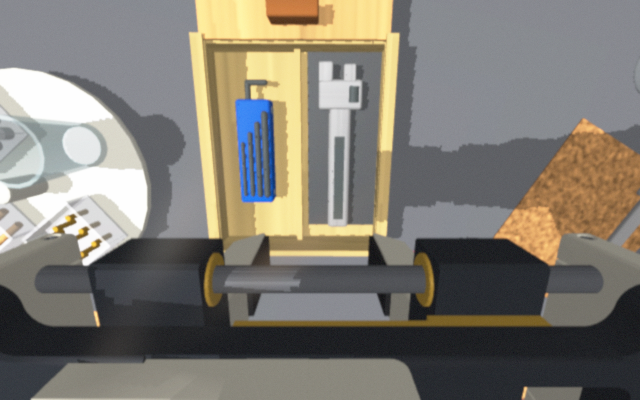

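```bash
python3 - <<'E'
import numpy as np,cv2
np.set_printoptions(precision=4,suppress=True)
W=np.load("w12.npy"); im=cv2.imread("pics/w12.png")
a=np.radians(9.2); d=W[...,:2]-np.array([.5755,.006])
X=d@[np.cos(a),np.sin(a)]; Y=d@[-np.sin(a),np.cos(a)]; Z=W[...,2]
grey=(im.max(2).astype(int)-im.min(2))<30
for nm,lo,hi in(("left",.02,.032),("right",-.035,-.028)):
    k=(Y>lo)&(Y<hi)&(Z>.003)&(Z<.016)&(abs(X)<.12)
    kg=k&grey
    print(nm,"floor x",X[k].min(),X[k].max()," grey x",np.percentile(X[kg],[0,1,99,100]))
k=(abs(X)<.05)&(Z>.003)&(Z<.016)&(abs(Y)<.06)&grey; print("grey y",np.percentile(Y[k],[0,1,99,100]))
k=(Z>.018)&(Z<.03)&(abs(Y)<.026)&(abs(X)<.097)&grey; print("wrench x",np.percentile(X[k],[0,1,99,100]),"y",np.percentile(Y[k],[0,1,99,100]))
E
```

```text
left floor x -0.10683602352302779 0.10223761758720587  grey x [-0.0897 -0.088   0.101   0.1019]
right floor x -0.10670806158457831 0.10217952043299172  grey x [-0.0894 -0.0877  0.1001  0.1013]
grey y [-0.0443 -0.0435  0.0341  0.0343]
wrench x [-0.0877 -0.0848  0.0874  0.0895] y [-0.0228 -0.0209  0.0225  0.0232]
```

Emit:
carry_out(
  targets=[75, 30, 10, 0, 0, 75, 68, 21, 0, 0, 75, 105, 32, 0, 0, 75, 135, 42, 0, 0, 75, 160, 49, -20, 0, 75, 160, 49, -50, 0, 75, 160, 49, -80, 0, 75, 160, 49, -80, 0],
)

```text
t: 25.6
ee_pos: [0.6864, 0.0655, 0.1068]
eef_rot: [2.123, 0.172, -2.15]
ft_force: [-1.5, -1.1, -1.1]
width: 0.0746
```

```bash
python3 - <<'E'
from h import *
np.set_printoptions(precision=4,suppress=True)
o=manip.get_obs(); m=R.from_rotvec(o["eef_rot"]).as_matrix();print(o["ee_pos"],o["t"],np.degrees(np.arctan2(m[1,1],m[0,1])),o["width"])
p,T=shot("wrist"); save(p,"pics/w13.png")
for k in("cover_grip",):
    print(k,[(round(x["conf"],2),tow(T,x["at"])) for x in spotter.pinpoint(p,k)[:2]])
E
```

```text
[0.6864 0.0655 0.1068] 25.6 -80.7256989384243 0.07461002011234194
cover_grip [(0.83, array([0.6894, 0.0723, 0.0769])), (0.5, array([0.564 , 0.0469, 0.0032]))]
```

View pics/w13.png

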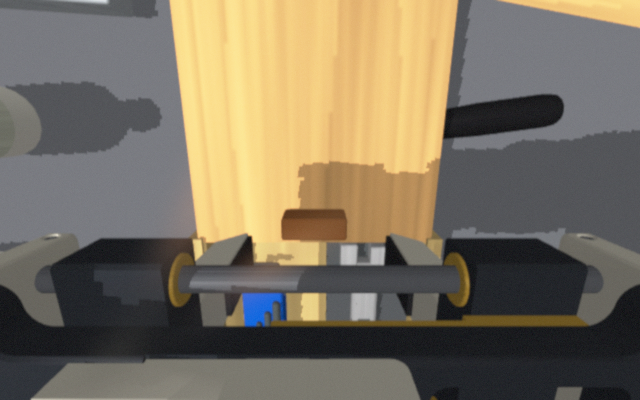

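Emit:
carry_out(
  targets=[75, 2, 2, -15, 0, 75, 2, 2, -30, 0, 75, 2, 2, -42, 0, 75, 2, 2, -42, 0, 75, 2, 2, -42, 0],
)

```text
t: 26.12
ee_pos: [0.6923, 0.0684, 0.0736]
eef_rot: [2.137, 0.173, -2.137]
ft_force: [-0.2, 0.2, -0.1]
width: 0.075
```

Emit:
carry_out(
  targets=[55, 0, 0, 0, 0, 40, 0, 0, 0, 0, 40, 0, 0, 0, 0, 40, 0, 0, 0, 0, 40, 0, 0, 0, 0, 40, 0, 0, 0, 0],
  grip_force=15,
)

```text
t: 26.62
ee_pos: [0.6923, 0.0696, 0.0737]
eef_rot: [2.138, 0.175, -2.137]
ft_force: [-1.1, 3.1, 1.8]
width: 0.0439
```

Emit:
carry_out(
  targets=[60, 0, 1, 0, 0, 60, 0, 1, 0, 0, 60, 0, 1, -5, 0, 60, 0, 1, -11, 0, 60, 0, 1, -11, 0, 40, 0, 1, -11, 0, 40, 0, 1, -11, 0, 40, 0, 1, -11, 0],
)

```text
t: 27.28
ee_pos: [0.6923, 0.0695, 0.0624]
eef_rot: [2.137, 0.173, -2.137]
ft_force: [-0.4, -0.5, -0.0]
width: 0.0445
```

Emit:
carry_out(
  targets=[40, 0, 0, 0, 0, 40, -12, -2, 0, 0, 40, -37, -6, 0, 0, 40, -65, -10, 0, 0, 40, -93, -15, 0, 0, 40, -121, -19, 0, 0, 40, -148, -24, 0, 0, 40, -170, -27, 0, 0],
)

```text
t: 27.95
ee_pos: [0.5209, 0.0419, 0.0623]
eef_rot: [2.138, 0.173, -2.136]
ft_force: [3.3, -2.2, -7.7]
width: 0.0438
```

Emit:
carry_out(
  targets=[40, -12, -2, 0, 0, 40, -24, -4, 0, 0, 40, -32, -5, 0, 0, 40, -36, -6, 0, 0, 40, -39, -6.5, 0, 0, 40, -39, -6.5, 0, 0, 40, -39, -6.5, 0, 0],
)

```text
t: 28.53
ee_pos: [0.4848, 0.036, 0.0624]
eef_rot: [2.14, 0.173, -2.135]
ft_force: [4.7, -1.4, -7.8]
width: 0.0438
```

Emit:
carry_out(
  targets=[40, -2, 0, 0, 0, 40, -4, -0.5, 0, 0, 40, -4, -0.5, 0, 0, 40, -4, -0.5, 0, 0],
)

```text
t: 28.87
ee_pos: [0.484, 0.0359, 0.063]
eef_rot: [2.146, 0.174, -2.13]
ft_force: [13.2, -1.9, -14.5]
width: 0.0437
```

Force is building with no more travel, so the cover is against its shut stop. I'll relax, release and retreat.

Emit:
carry_out(
  targets=[40, 2, 0, 0, 0, 50, 2, 0, 0, 0, 60, 2, 0, 0, 0, 75, 2, 0, 0, 0, 75, 2, 0, 10, 0, 75, 2, 0, 40, 0, 75, 2, 0, 80, 0, 75, -40, -10, 120, 0],
)

```text
t: 29.53
ee_pos: [0.4559, 0.0304, 0.1742]
eef_rot: [2.144, 0.177, -2.131]
ft_force: [1.2, -0.2, 2.1]
width: 0.0748
```

Emit:
carry_out(
  targets=[75, -20, -5, 30, 0, 75, -50, -10, 60, 0, 75, -50, -10, 60, 0, 75, -50, -10, 60, 0],
)

```text
t: 29.87
ee_pos: [0.4013, 0.0183, 0.233]
eef_rot: [2.141, 0.171, -2.132]
ft_force: [1.1, -0.1, -0.2]
width: 0.0749
```

```bash
python3 - <<'E'
from h import *
np.set_printoptions(precision=4,suppress=True)
o=manip.get_obs(); print(o["ee_pos"],o["t"],o["ft_force"])
for n in("wrist","side","top"):
    p,T=shot(n); save(p,f"pics/{n}14.png")
    for k in("cover_grip","cup","free_spot"):
        print(n,k,[(round(x["conf"],2),tow(T,x["at"])) for x in spotter.pinpoint(p,k)[:2]])
E
```

```text
[0.4013 0.0183 0.233 ] 29.8667 [ 1.0545 -0.0781 -0.1659]
wrist cover_grip [(0.9, array([0.4833, 0.0381, 0.0796]))]
wrist cup [(0.71, array([0.5314, 0.2765, 0.024 ])), (0.56, array([ 0.4593, -0.134 ,  0.0031]))]
wrist free_spot [(0.16, array([0.4825, 0.0385, 0.0778]))]
side cover_grip [(0.76, array([0.4835, 0.0372, 0.0727]))]
side cup [(0.91, array([ 0.4464, -0.1378,  0.0011])), (0.21, array([0.5314, 0.2723, 0.0298]))]
side free_spot [(0.6, array([0.5326, 0.2725, 0.0291]))]
top cover_grip []
top cup [(0.64, array([0.5336, 0.2757, 0.0325])), (0.45, array([ 0.5278, -0.3074,  0.0031]))]
top free_spot [(0.62, array([0.536 , 0.2812, 0.0298])), (0.35, array([ 0.3407, -0.1426,  0.0091]))]
```

View pics/wrist14.png

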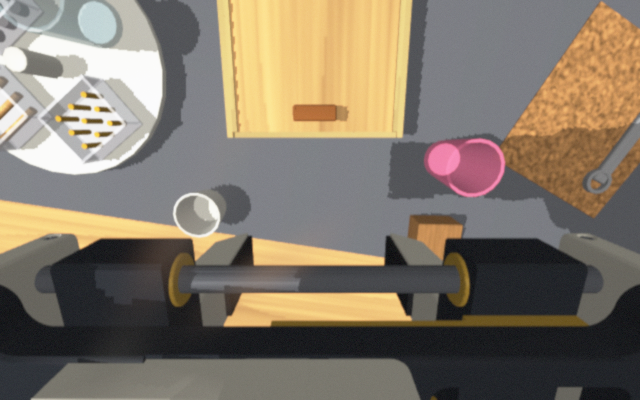

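View pics/side14.png

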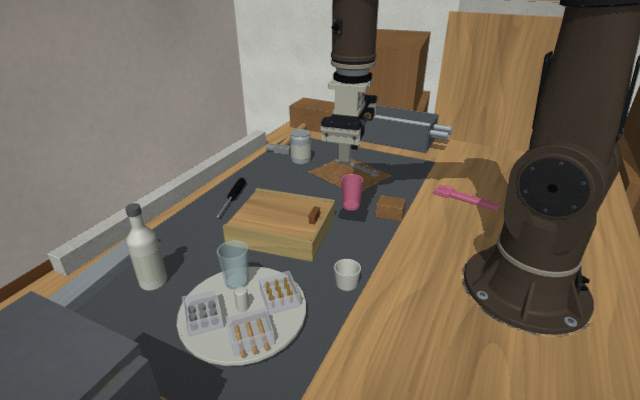

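```bash
python3 -c "
from cell import manip
print(manip.get_obs()['qd'].round(3)); print(manip.hand_in())"
```

```text
[ 0.002 -0.006  0.     0.001 -0.     0.001 -0.002]
the job is handed in; nothing more can be done
None
```

I finished all the steps and handed the job in at about t = 30 s of the 72 s allowed. The hand-in reported no verdict.

- **Cup:** It stands upright and released on the free place. The last views put its centre within about 6 mm of the spot.
- **Cover:** I slid it back to its far stop, and at the end pushed it shut against its near stop. At the shut stop the force built to 13 N with no further travel. The grip block measured about 209 mm of the 210 mm travel between the two positions.
- **Wrench:** I laid it on the liner and released it only after contact. The view before shutting showed it flat, within about 0.5° of the case's direction. It was about 2 mm lengthwise from the middle of the compartment floor.
- **Disagreement:** The liner's visible edges and the network placed the liner 6 to 11 mm further from the robot than the floor edges did. That still leaves the wrench inside the 20 mm limit.
- **Other things:** The hex key set looked unmoved before the cover was shut, and nothing else appeared disturbed in the last pictures. I did not check any of their positions by measurement at the end.
- **Correction on the way:** My first grip on the block for shutting caught only its top 3 mm, so I let go, lowered and gripped again before moving the cover.

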